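# Brush out the tall candle glass

## Robot

A 6-joint arm with a two-finger parallel gripper is mounted at the origin on a cart in front of the work surface, level with it; the furniture and walls round the work are solid. World frame = base frame: x ahead of the robot, y to its left, z up, the work surface at z = 0. Lengths are in mm, angles in rad, forces in N, time in s.
With the tool pointing down it reaches from about 350 to 975 mm from the base axis. Payload 7.1 kg.
Tool frame: the origin (TCP) lies on the front face of the gripper's body, between the roots of the fingers; the fingertips stand 80 mm ahead of it and the grasp point (between the pads) lies 61 mm ahead of it (env.tips_ahead is the distance from the TCP to the fingertips, in mm); z points along the fingers, y is the direction in which the jaws open and shut (so a half turn about z gives the same grasp; the last joint's range is limited). The gripper opens to 88 mm and grips with 3 to 60 N. Pads are 20 mm wide; open, the fingers measure 115 mm over their backs; the gripper's body (75 mm by 178 mm) begins 61 mm behind the grasp point.
Start: joints at [-1.168, 0.423, 1.63, -0, 1.089, -0.019], TCP at [255.892, -570.197, 302.675] pointing down, gripper open.
Joint ranges: [-3, 3], [-0.9, 2.11], [0.09, 2.58], [-1.31, 4.45], [0.11, 2.69], [-2.54, 2.54]. Speed limits (rad/s): [2.39, 2.39, 3.01, 3.14, 3.14, 3.14].

## Interface

Orientations are given as a unit quaternion [x, y, z, w].
In Python, from station import env, set_gripper, viewer, workorder gives the robot as it stands. Calls block until the motion is done:
- env.reach(position, orientation): joint-space move of the TCP to a pose.
- env.move_l(position, rot=None, rate=150, f_stop=None): straight line of the TCP; rot=None keeps the orientation; rate is the mean speed in mm/s. With f_stop (N) it stops when the force on the tool has changed by that much, and returns True; else False.
- env.move_joints(angles): joint-space move.
- set_gripper(opening): finger opening in mm; the grip force is fixed at half the most; returns when the fingers have stopped.
- env.hold(seconds).
- env.ik(position, orientation): joint angles nearest the present ones, or None.
- env.read_state(): the state.
- viewer.camera(name): name is "scene" or "top"; returns the picture (400x640x3 uint8, blue, green, red); there is no depth.
- viewer.camera_params(name): a dict with "fx", "fy", "cx", "cy" (pixels), "pose" (4x4, takes a point from camera to world coordinates). Camera axes: x right, y up, looking along -z (the intrinsics and any distortion apply to the point x, -y, -z); pixel columns grow to the right and rows downward; lengths in mm; the calibration is good to about 2 mm. A picture is of the moment at which its call begins. camera_params takes no time and is no camera call.
A pose or a line that the arm cannot do raises env.IKError and nothing moves.
- workorder.sign_off(): hands the job in, once; it reports no verdict.
The state is a dict: "time_s": time; "qpos": joint angles; "dq": joint speeds; "tau": joint torques, N m; "tool_pos": TCP position; "orientation": TCP orientation; "force": force on the tool from outside, world axes, zero at the start; "wrist_torque": the same for the moment, N m; "width": finger opening in mm.
Only numpy, scipy, OpenCV 4.12 (cv2) and the standard library are available. Lean on these libraries where they do the work, as an engineer would, in place of code of your own. Each camera call takes 0.05 s, during which the arm holds its last target.

## Task

Take the brush out of its white pot by the wooden handle and brush out the taller of the two empty candle glasses: push the brush head down to the bottom of the glass, draw it up at least half the height of the glass with its tip still inside, and push it down to the bottom once more. Then set the brush back in its pot, handle up, lowering it onto the pot's floor rather than dropping it. Leave both glasses standing upright where they are.

Things in the scene. Friction and masses are not known exactly. Their poses are not given: they have to be found in the camera images.
- brush_handle (a point): Middle of the grip of a jar brush that stands upright, head down, in the white pot. The grip is a round light wooden handle, 24 mm in diameter; it reaches from 35 mm below to 35 mm above this point. The brush is 200 mm long overall and weighs about 90 g; its z axis points up along the brush. This point is 165 mm above the underside of the head.
- brush: The same brush; the origin is the centre of the flat underside (tip) of its head, z along the brush towards the handle. The rigid grey ribbed head is 47 mm in diameter and 69 mm long; above it a thin steel neck of 10 mm diameter leads to the wooden handle, which begins 130 mm from the tip.
- tall_glass_floor (a point): Centre of the inner floor of the taller empty candle glass, 6 mm above the table; z axis up. Open pale clear glass with a blank paper label, 110 mm tall, 84 mm outer and 76 mm inner diameter (wall 4 mm), loose, about 0.45 kg. Its rim is 104 mm above this point.
- short_glass_floor (a point): Centre of the inner floor, 6 mm above the table, of the shorter empty candle glass: same glass, label and diameter, but only 65 mm tall, loose, about 0.3 kg. Not to be used; the two glasses and the pot may stand in any order.
- pot_floor (a point): Centre of the inner floor, 8 mm above the table, of the white ceramic brush pot, fixed to the table. The pot is 75 mm tall; its inner diameter is 70 mm at the floor, 74 mm at 45 mm height and then flares to 90 mm at the mouth, 67 mm above this point. z axis up.

How it is judged (in metres and radians):
On the way, in this order (a step that is already met when the one before it is completed fails the run):
1. the brush tip is down at the bottom of the tall glass (horizontal distance between brush and tall_glass_floor below 0.03 m and z of brush in the frame of tall_glass_floor below 0.02 m), for 0.1 s.
2. the brush is drawn up by at least about half the glass's height, its tip still inside (horizontal distance between brush and tall_glass_floor below 0.03 m and z of brush in the frame of tall_glass_floor between 0.045 and 0.104 m), for 0.05 s.
3. the brush tip is down at the bottom of the tall glass again (all of step 1), for 0.1 s.
4. the brush, still held, is lowered to the floor of its pot (horizontal distance between brush and pot_floor below 0.03 m and z of brush in the frame of pot_floor below 0.02 m and contact force between the fingers and brush above 0.5 N), for 0.05 s.
At the end, for the whole second after the job is handed in: The brush stands head down in its pot, its tip within 20 mm of the pot's floor and 30 mm of its middle, leaning less than 0.5 rad; both glasses stand upright (within 0.1 rad), the tall one within 40 mm and the short one within 30 mm of where it started (horizontal distance between brush and pot_floor below 0.03 m and z of brush in the frame of pot_floor below 0.02 m and angle between brush's own z axis and vertical below 0.5 rad and angle between each of tall_glass_floor, short_glass_floor's own z axis and vertical below 0.1 rad and distance of tall_glass_floor from where it was at the start of the episode below 0.04 m and distance of short_glass_floor from where it was at the start of the episode below 0.03 m); the robot touches nothing.
It fails at once if the tall glass is tipped or pushed away (angle between tall_glass_floor's own z axis and vertical above 0.35 rad or distance of tall_glass_floor from where it was at the start of the episode above 0.05 m).
It fails at once if the short glass is tipped or moved (angle between short_glass_floor's own z axis and vertical above 0.35 rad or distance of short_glass_floor from where it was at the start of the episode above 0.03 m).
It also fails if it takes over 54 s, if anything falls off the work surface, if the arm or the gripper's body presses on something with over 40 N, if the wrist force passes 120 N, or if a joint passes its speed limit or range.

## Working session

There is one attempt and no reset: what is moved stays moved. The work goes in short steps, each a Python script; the robot and the scene stay as the last script left them, time stands still between calls to the robot, and variables do not carry over. Pictures are saved under pics/ and viewed, and the job is handed in when it is done.

```bash
ls; mkdir -p pics
python3 - <<'E'
from station import env,viewer
import cv2
for n in("scene","top"):
    cv2.imwrite(f"pics/{n}0.png",viewer.camera(n)); p=viewer.camera_params(n); print(n,p)
s=env.read_state();print(s)
E
```

```text
pics
scene {'fx': 380.10008614211205, 'fy': 380.10008614211205, 'cx': 322.6976988770639, 'cy': 201.69530238896104, 'pose': array([[ 5.07617372e-01,  4.21487827e-01, -7.51447014e-01,
        -1.31085708e+02],
       [-8.61548126e-01,  2.40513651e-01, -4.47088369e-01,
        -6.01336250e+02],
       [-7.70903985e-03,  8.74357590e-01,  4.85220955e-01,
         5.43938738e+02],
       [ 0.00000000e+00,  0.00000000e+00,  0.00000000e+00,
         1.00000000e+00]])}
top {'fx': 391.5631098958051, 'fy': 391.5631098958051, 'cx': 315.59706191197756, 'cy': 193.2724601253692, 'pose': array([[ 2.58205153e-02,  9.95818389e-01, -8.76301153e-02,
         4.28051442e+02],
       [-9.99611113e-01,  2.66432275e-02,  8.23166543e-03,
        -2.06217294e+02],
       [ 1.05319929e-02,  8.73834913e-02,  9.96119070e-01,
         9.70694360e+02],
       [ 0.00000000e+00,  0.00000000e+00,  0.00000000e+00,
         1.00000000e+00]])}
{'time_s': 0.1, 'qpos': array([-1.16802538e+00,  4.23773687e-01,  1.63058451e+00, -8.78230860e-06,
        1.08861073e+00, -1.89952173e-02]), 'dq': array([ 0.00115718, -0.00019773, -0.00307828, -0.0007659 ,  0.00020145,
       -0.00127721]), 'tau': array([-2.91846491e-04, -5.45615888e+01, -2.74325573e+01,  6.45791972e-02,
        1.87758211e-02, -1.56798188e-05]), 'tool_pos': array([ 255.73216428, -569.86603606,  301.98499428]), 'orientation': array([ 9.77845787e-01,  2.09325447e-01, -1.35053974e-04, -6.74765054e-04]), 'force': array([-0.60724879,  0.66806403,  0.50233091]), 'wrist_torque': array([-0.00775304, -0.02958404,  0.0455205 ]), 'width': 87.78183054383719}
```

View pics/scene0.png

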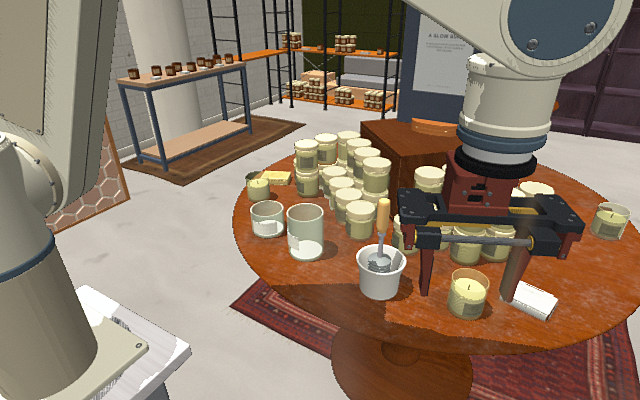

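View pics/top0.png

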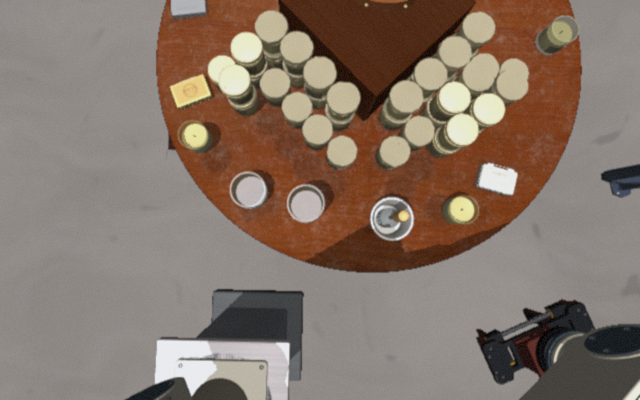

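The scene view shows the pot at about (381,270) with the brush handle at (383,217), the tall glass at (306,232) and the short one at (267,218). In the top view they are at (392,218), (306,203) and (250,190). I'll zoom in to measure them.

Run:
```python
import cv2,numpy as np
a=cv2.imread("pics/top0.png")[160:250,220:430]; b=cv2.imread("pics/scene0.png")[190:310,240:420]
cv2.imwrite("pics/topz.png",cv2.resize(a,None,fx=3.8,fy=3.8,interpolation=cv2.INTER_CUBIC))
cv2.imwrite("pics/scenez.png",cv2.resize(b,None,fx=4,fy=4,interpolation=cv2.INTER_CUBIC))
```

```text
(no output)
```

View pics/topz.png

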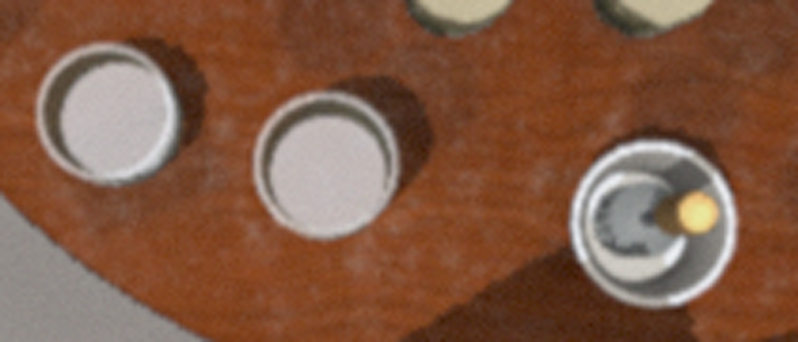

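View pics/scenez.png

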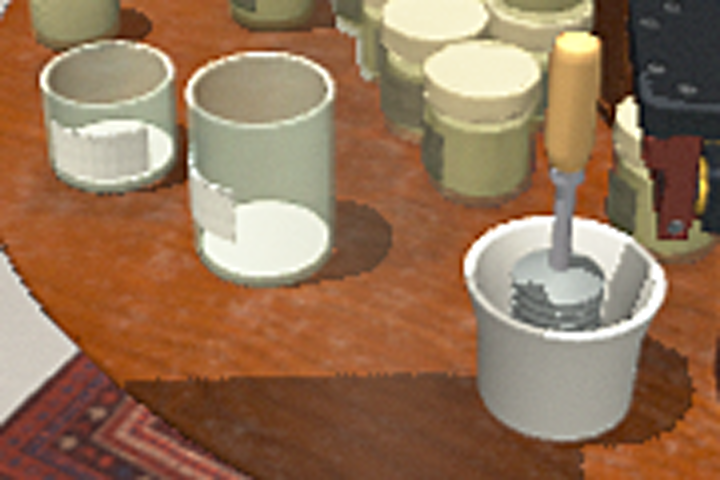

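```bash
cat > h.py <<'E'
import numpy as np
from station import env,viewer,set_gripper
def ray(n,u,v):
    p=viewer.camera_params(n);T=np.array(p["pose"])
    d=T[:3,:3]@np.array([(u-p["cx"])/p["fx"],-(v-p["cy"])/p["fy"],-1.]);return T[:3,3],d/np.linalg.norm(d)
def atz(n,u,v,z):
    o,d=ray(n,u,v);return o+d*(z-o[2])/d[2]
def tri(a,b):
    A=0;r=0;L=[]
    for n,u,v in(a,b):
        o,d=ray(n,u,v);P=np.eye(3)-np.outer(d,d);A=A+P;r=r+P@o;L.append((P,o))
    x=np.linalg.solve(A,r);return x,[np.linalg.norm(P@(x-o)) for P,o in L]
def proj(n,X):
    p=viewer.camera_params(n);T=np.array(p["pose"]);c=(np.atleast_2d(X)-T[:3,3])@T[:3,:3]
    return np.c_[p["cx"]+p["fx"]*c[:,0]/-c[:,2],p["cy"]-p["fy"]*c[:,1]/-c[:,2]]
E
python3 - <<'E'
from h import *
np.set_printoptions(precision=1,suppress=True)
for nm,t,s,z in (("short",(248.9,190),(267,211.75),65),("tall",(306.05,203.4),(305.1,212.75),110),("pot",(391.8,218.4),(381.5,259),75),("htop",(403.7,215.8),(384.25,199),200)):
    print(nm,tri(("top",*t),("scene",*s)),atz("top",*t,z),atz("scene",*s,z))
print(atz("top",386,218.4,75),atz("scene",380.2,257.5,77))
E
```

```text
short (array([511.3, -56.2,  55.2]), [np.float64(1.3483243527343018), np.float64(1.3483243527343023)]) [511.2 -58.8  65. ] [497.7 -66.   65. ]
tall (array([ 480.5, -192.2,  108.2]), [np.float64(0.8300253487953794), np.float64(0.8300253487954082)]) [ 480.8 -192.9  110. ] [ 477.5 -193.2  110. ]
pot (array([ 453.8, -389.8,   72.3]), [np.float64(0.22729615698182695), np.float64(0.22729615698172853)]) [ 453.8 -389.4   75. ] [ 450.3 -390.8   75. ]
htop (array([ 455.4, -385.1,  207.5]), [np.float64(0.5249801485633757), np.float64(0.5249801485634719)]) [ 455.9 -387.3  200. ] [ 468.1 -379.9  200. ]
[ 453.5 -376.1   75. ] [ 451.  -387.6   77. ]
```

Run:
```python
from h import *
import cv2
t=np.linspace(0,2*np.pi,80)
def circ(c,r,z): return np.c_[c[0]+r*np.cos(t),c[1]+r*np.sin(t),0*t+z]
pot=(452.8,-389.8);tall=(479.5,-192.5);b=(454,-386);sh=(507,-58.5)
C=[(circ(pot,46.5,75),(0,255,0)),(circ(tall,40,110),(0,255,0)),(circ(tall,42,0),(255,255,0)),(circ(sh,40,65),(0,255,0)),(circ(b,12,208),(0,0,255)),(circ(b,12,138),(0,0,255)),(circ(b,23.5,77),(255,0,0)),(circ(b,5,77),(0,0,255))]
for n,(y0,y1,x0,x1) in (("top",(160,250,220,430)),("scene",(190,310,240,420))):
    im=cv2.resize(cv2.imread(f"pics/{n}0.png")[y0:y1,x0:x1],None,fx=3.8,fy=3.8,interpolation=cv2.INTER_CUBIC)
    for X,c in C:
        p=((proj(n,X)+.5-[x0,y0])*3.8).astype(int)
        cv2.polylines(im,[p],True,c,1)
    cv2.imwrite(f"pics/ov_{n}.png",im)
```

```text
(no output)
```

View pics/ov_top.png

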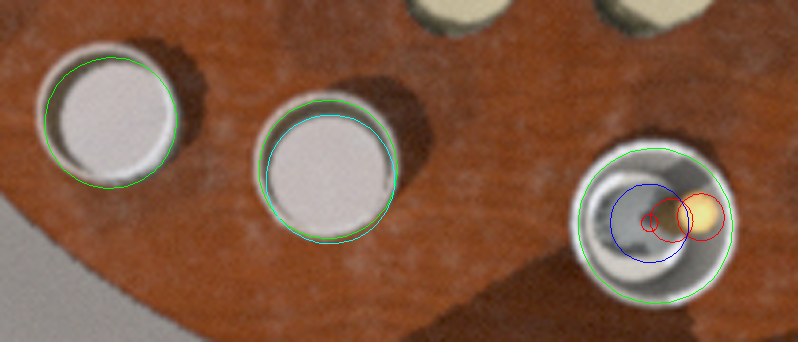

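View pics/ov_scene.png

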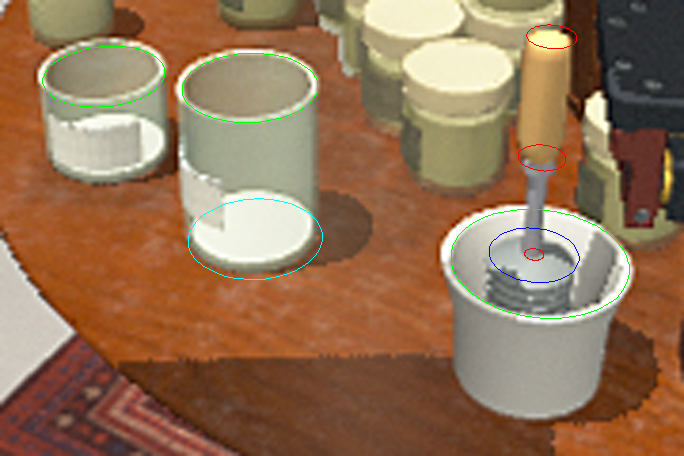

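The overlays agree to within about 1 px (2–3 mm), so the brush stands nearly upright at about (454,-386). Next I'll approach and grasp it with the jaws along y.

```bash
python3 - <<'E'
from h import *
import cv2
Q=[1,0,0,0]
print(env.ik([454,-385.5,330],Q),env.ik([480,-192,400],Q))
env.reach([454,-385.5,330],Q)
print(env.move_l([454,-385.5,234],rate=120,f_stop=8))
s=env.read_state();print(s["time_s"],s["tool_pos"],s["force"],s["width"])
cv2.imwrite("pics/s1.png",viewer.camera("scene")[100:300,260:540])
E
python3 -c "
import cv2;a=cv2.imread('pics/s1.png');cv2.imwrite('pics/s1z.png',cv2.resize(a,None,fx=2.8,fy=2.8))"
```

```text
[-7.23963894e-01  3.50268034e-01  1.67292673e+00 -4.44089210e-16
  1.11839789e+00  8.46832433e-01] [-4.03526895e-01  1.56650351e-01  1.76388613e+00 -4.44089210e-16
  1.22105618e+00  1.16726943e+00]
False
2.1083 [ 454.26024873 -385.93996663  234.63387415] [-0.57093682  0.06968322 -0.54571809] 87.73057264935053
```

View pics/s1z.png

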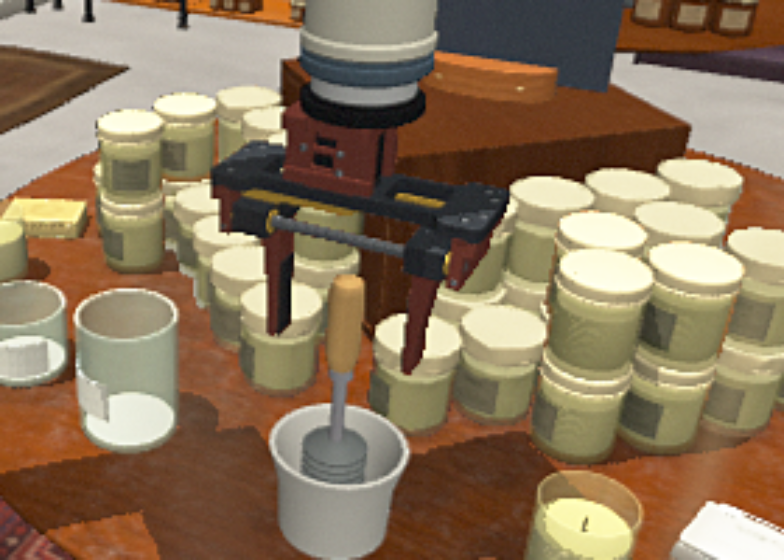

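The handle at crop (345,325) sits midway between the fingertips at (275,333) and (410,370). I'll close, lift and look.

Run:
```python
from h import *
import cv2
set_gripper(15)
s=env.read_state();print(s["time_s"],s["tool_pos"],s["force"],s["width"])
env.move_l([454,-385.5,400],rate=120)
s=env.read_state();print(s["time_s"],s["tool_pos"],s["force"],s["width"])
a=viewer.camera("scene");b=viewer.camera("top")
cv2.imwrite("pics/s2.png",cv2.resize(a[60:300,240:520],None,fx=2.4,fy=2.4)); cv2.imwrite("pics/s2r.png",a);cv2.imwrite("pics/t2r.png",b)
cv2.imwrite("pics/t2.png",cv2.resize(b[120:300,220:480],None,fx=3,fy=3))
```

```text
3.1583 [ 453.98648545 -385.48963084  233.96264535] [-0.16323682 -0.25046095  0.59915727] 23.724215785659876
4.6917 [ 453.77971567 -385.32284624  399.11879818] [ 0.12985413 -0.52938903 -0.51122068] 23.82925130750646
```

View pics/s2.png

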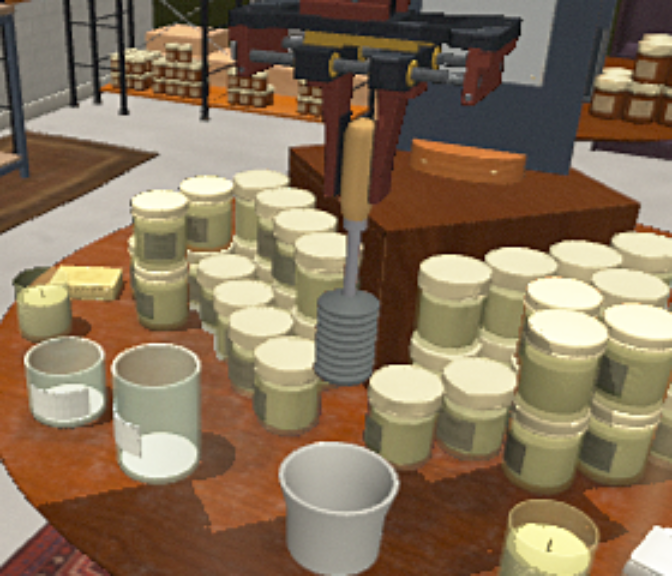

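View pics/t2.png

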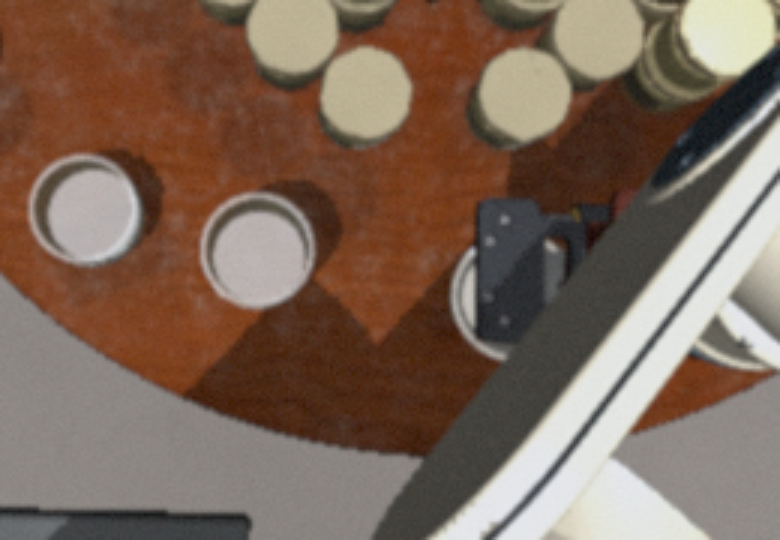

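The brush is held, with its head at scene crop (347,340). I'll overlay an upright model on it to check tilt and height.

Run:
```python
from h import *
import cv2
t=np.linspace(0,2*np.pi,80)
def circ(c,r,z): return np.c_[c[0]+r*np.cos(t),c[1]+r*np.sin(t),0*t+z]
b=(453.8,-385.3);z0=173
im=cv2.resize(cv2.imread("pics/s2r.png")[100:260,330:450],None,fx=3.7,fy=3.7)
for r,z in((23.5,0),(23.5,69),(12,130),(12,200)):
    p=((proj("scene",circ(b,r,z0+z))-[330,100])*3.7).astype(int);cv2.polylines(im,[p],True,(0,0,255),1)
cv2.imwrite("pics/ov2.png",im)
```

```text
(no output)
```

View pics/ov2.png

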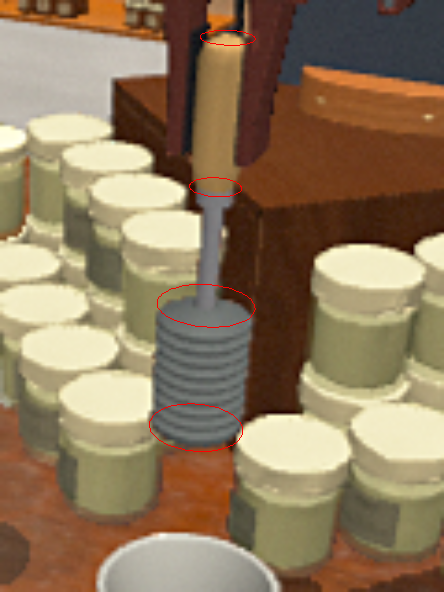

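The model fits to about 1–2 px, so the tip is about 226 mm below the TCP, nearly upright. I'll go above the tall glass and look before inserting.

```bash
cat >> h.py <<'E'
import cv2
tt=np.linspace(0,2*np.pi,80)
def circ(c,r,z): return np.c_[c[0]+r*np.cos(tt),c[1]+r*np.sin(tt),0*tt+z]
def ov(fn,n,box,k,L):
    x0,x1,y0,y1=box;im=cv2.resize(viewer.camera(n)[y0:y1,x0:x1],None,fx=k,fy=k,interpolation=cv2.INTER_CUBIC)
    cv2.imwrite(fn.replace(".png","_raw.png"),im)
    for c,r,z in L: cv2.polylines(im,[((proj(n,circ(c,r,z))-[x0,y0])*k).astype(int)],True,(0,0,255),1)
    cv2.imwrite(fn,im)
E
python3 - <<'E'
from h import *
env.move_l([479.5,-192,400],rate=150)
env.move_l([479.5,-192,350],rate=120)
s=env.read_state();p=s["tool_pos"];print(s["time_s"],p,s["force"])
tip=p[2]-226
ov("pics/s3.png","scene",(240,400,110,270),3.7,[((479.5,-192),40,110),(p[:2],23.5,tip),(p[:2],23.5,tip+69)])
ov("pics/t3.png","top",(220,400,130,260),4,[((479.5,-192),40,110)])
E
```

```text
6.8083 [ 479.6819569  -192.33993323  350.21129316] [-0.77638947  0.23664667 -0.69608582]
```

View pics/s3.png

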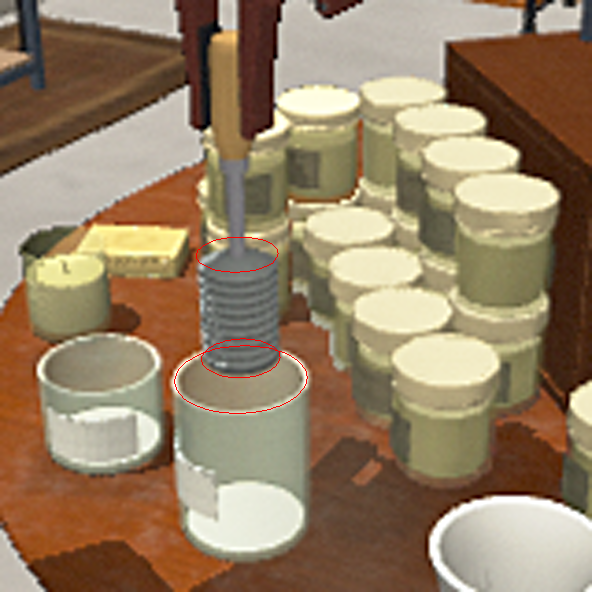

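View pics/t3.png

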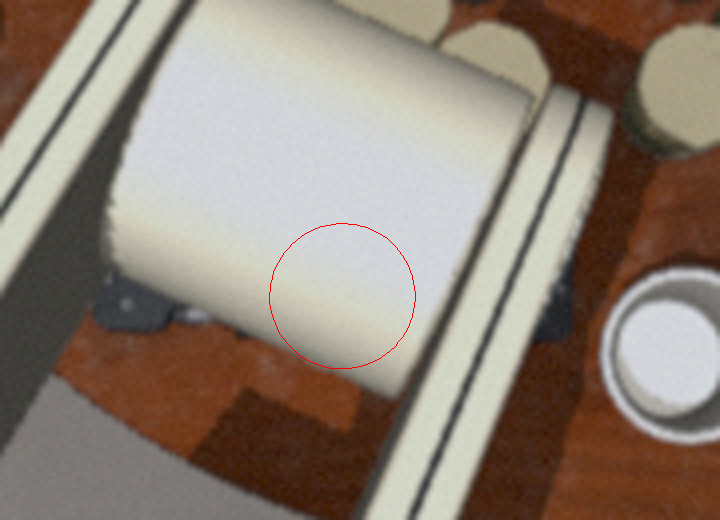

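In the scene view the head (column 240) is centred over the glass rim (column 241). I'll lower it with force guarding.

Run:
```python
from h import *
P=lambda z:[479.5,-192,z]
def st(m):
    s=env.read_state();print(m,round(s["time_s"],2),s["tool_pos"].round(1),s["force"].round(1),round(s["width"],1))
st(env.move_l(P(245),rate=80,f_stop=8))
st(env.move_l(P(228),rate=25,f_stop=4))
env.hold(.25);st("h")
z=env.read_state()["tool_pos"][2]
ov("pics/s4.png","scene",(240,400,110,270),3.7,[((479.5,-192),40,110),((479.5,-192),42,0)])
```

```text
False 8.37 [ 479.8 -192.1  245.5] [ 0.   0.6 -1.4] 23.8
True 8.91 [ 479.4 -192.   231.6] [1.1 0.  2.2] 23.6
h 9.16 [ 479.4 -192.   231.6] [ 0.5 -1.3  2.7] 23.7
```

View pics/s4.png

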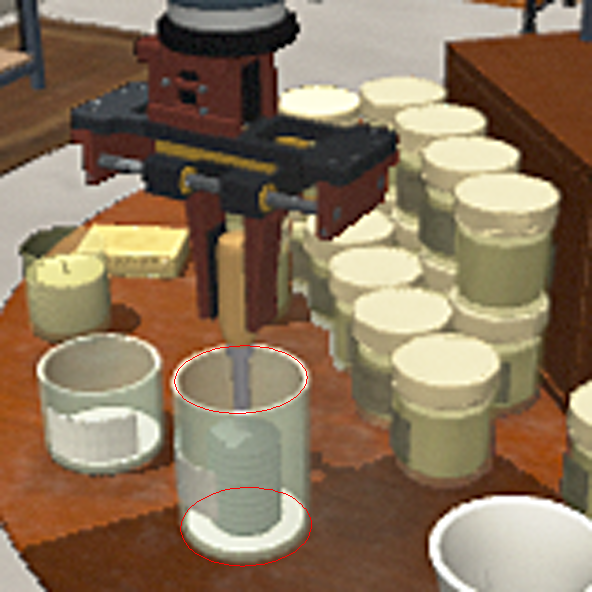

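It made contact at TCP z = 231.6 (232 expected), with the head centred on the floor and the glass unmoved. Next come the draw-up of 72 mm, the second push, and the carry back to above the pot.

Run:
```python
from h import *
P=lambda z:[479.5,-192,z]
def st(m):
    s=env.read_state();print(m,round(s["time_s"],2),s["tool_pos"].round(1),s["force"].round(1),round(s["width"],1))
env.move_l(P(304),rate=80);env.hold(.3);st("up")
st(env.move_l(P(245),rate=80,f_stop=8))
st(env.move_l(P(228),rate=25,f_stop=4))
env.hold(.4);st("down")
env.move_l(P(390),rate=100);st("out")
env.move_l([453.5,-389,390],rate=150)
env.move_l([453.5,-389,325],rate=100);st("above pot")
s=env.read_state();p=s["tool_pos"];tip=p[2]-226
ov("pics/s5.png","scene",(250,450,130,310),3.3,[((479.5,-192),40,110),((453,-389.8),46.5,75),(p[:2],23.5,tip),(p[:2],23.5,tip+69)])
ov("pics/t5.png","top",(220,420,130,260),4,[((479.5,-192),40,110),((453,-389.8),45,75)])
```

```text
up 10.57 [ 479.4 -192.   303.7] [-0.9 -0.4 -1. ] 24.0
False 11.45 [ 479.8 -192.1  245.3] [ 0.4 -0.1 -0.4] 23.5
True 12.0 [ 479.4 -192.   231.4] [-0.4  1.1  2.8] 23.6
down 12.4 [ 479.4 -192.   231.4] [ 0.7 -0.4  2.9] 23.1
out 14.14 [ 479.3 -191.9  389.4] [-0.1  0.8 -0.8] 24.1
above pot 16.42 [ 453.8 -389.2  325.5] [-0.5  0.4 -0.8] 23.2
```

View pics/s5.png

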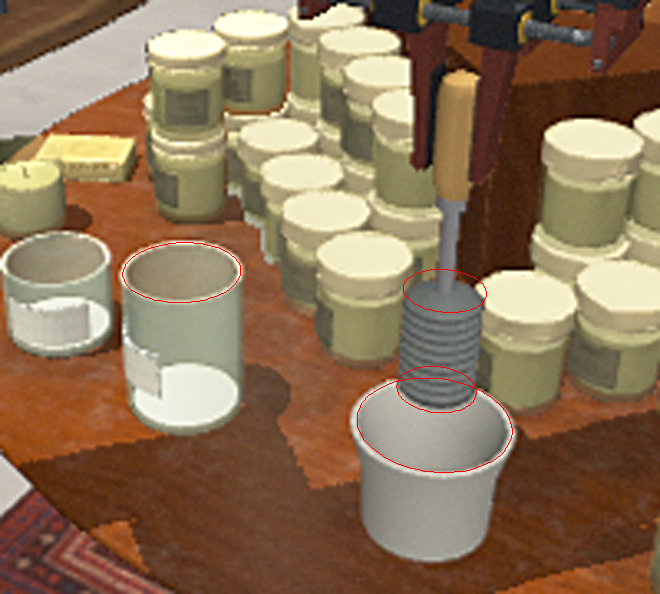

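View pics/t5.png

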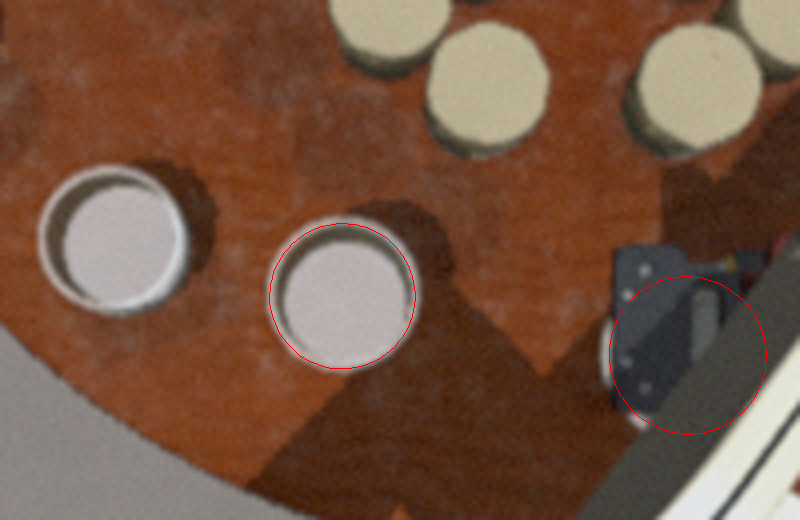

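Both glasses are where they started. The head (column 440) sits about 3 mm to the -y side of the pot's centre (433), so I'll shift back to y = -386, close to where the brush stood, and lower it.

Run:
```python
from h import *
P=lambda z:[453.5,-386,z]
def st(m):
    s=env.read_state();print(m,round(s["time_s"],2),s["tool_pos"].round(1),s["force"].round(1),round(s["width"],1))
env.move_l(P(325),rate=30)
st(env.move_l(P(248),rate=60,f_stop=6))
st(env.move_l(P(230),rate=20,f_stop=4))
env.hold(.4);st("held")
ov("pics/s6.png","scene",(280,440,150,310),3.7,[])
```

```text
False 18.2 [ 453.7 -386.2  248.4] [-0.4 -0.5 -0.8] 23.5
True 18.9 [ 453.4 -385.9  233.3] [-0.6  0.3  3.9] 24.0
held 19.3 [ 453.4 -385.9  233.3] [-0.6 -0.2  4.3] 23.7
```

View pics/s6.png

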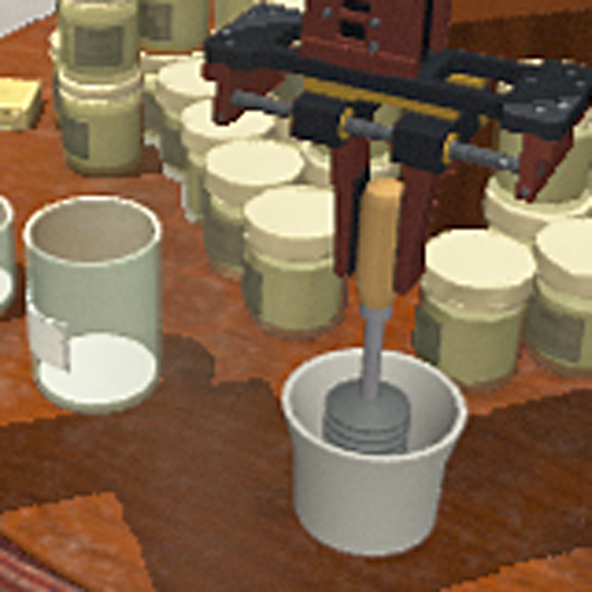

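The brush is on the pot floor (contact at TCP z = 233.3, 234 expected), with its head near the middle at about (368,415). I'll release it, retreat and check.

Run:
```python
from h import *
def st(m):
    s=env.read_state();print(m,round(s["time_s"],2),s["tool_pos"].round(1),s["force"].round(1),round(s["width"],1))
set_gripper(88);st("open")
env.move_l([453.5,-386,340],rate=100);
env.move_l([300,-560,340],rate=200);env.hold(.5);st("away")
ov("pics/s7.png","scene",(240,420,190,310),4,[((479.5,-192),40,110)])
ov("pics/t7.png","top",(220,430,160,250),3.8,[])
```

```text
open 20.43 [ 453.1 -385.6  232.9] [-0.9  0.1  0.9] 88.1
away 23.47 [ 300.1 -559.9  340. ] [-1.  -0.3  0.3] 88.0
```

View pics/s7.png

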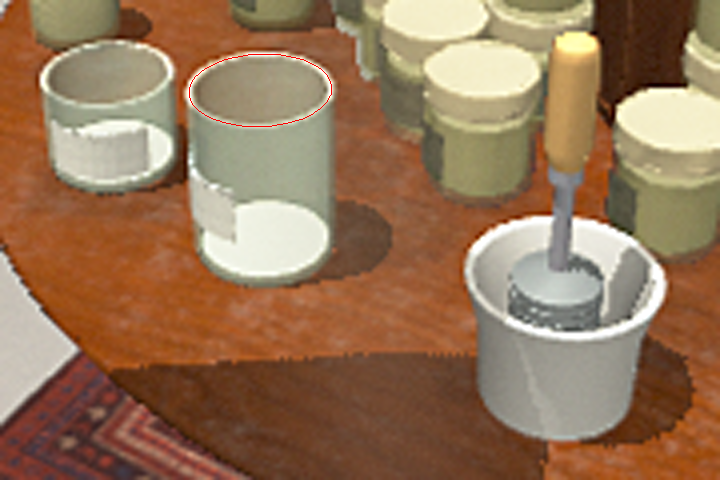

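View pics/t7.png

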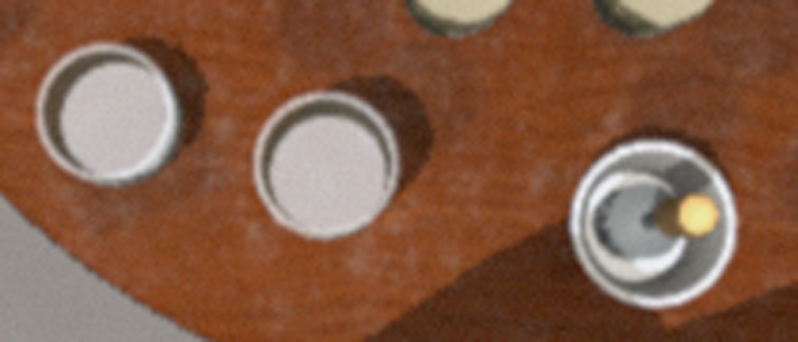

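The brush stands upright in its pot (handle top at scene crop (577,40), as before). Both glasses are at their original pixels, and the arm is clear of everything.

```bash
python3 -c "
from station import workorder
print(workorder.sign_off())"
```

```text
the job is handed in; nothing more can be done
None
```

I brushed out the tall glass, put the brush back in its pot handle up, and handed the job in; sign-off gives no verdict.

- **Brushing:** I gripped the brush by the wooden handle. I lowered it to light contact with the glass floor (TCP z 231.6 mm, 232 expected), drew it up about 72 mm with the tip still inside, then lowered it to contact again (z 231.4 mm).
- **Return:** I lowered the brush, still held, onto the pot floor (contact at z 233.3 mm, 234 expected), then released it and moved the arm clear.
- **Final checks:** The last pictures show the brush standing upright in its pot. Both glasses are upright at the same pixels as at the start. The clock read about 23.5 s of the 54 s before those pictures.
- **Disagreements:** The two cameras differed by about 1 px (2–3 mm) on the tall glass and the pot. On the short glass, which I never approached, they differed by more (about 15 mm). No check failed.

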